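# Tap the start-up buttons of the rinse line in order

## Task

Start up the rinse line: with the fingertips, lightly tap down the yellow button, then the blue one, then the green one, each until it is down and stays down. Do not touch the red stop button or its box, and do not hit anything hard. The button boxes only stand loose on the bench among the bottles: do not grasp, lift or shove them, and leave everything else where it is.

Things in the scene. Friction and masses are not known exactly. Their poses are not given: they have to be found in the camera images.
- button_yellow (a joint): how far the stem of the yellow button is pressed down, m: 0 up, 0.008 at its stop. It slides straight down on about 3 N of friction, without a return spring, and stays where it is left; it counts as down beyond 0.005 (5 mm). Its cap rides on the stem over a soft rubber cushion, 2 N per mm, that springs back when let go: while pressed, the cap is about 1.5 mm lower than the stem reading tells, and past the stop it gives 8 mm more.
- top_yellow (a point): centre of the top of the yellow round mushroom button cap (36 mm across, cap 12 mm thick with a slightly domed top; 80 mm above the bench when up, 72 mm when down and let go); the point moves with the button.
- station_yellow: the weighted grey box, 58 x 58 x 52 mm, about 0.8 kg, standing loose on rubber feet, that carries the yellow button in the middle of its top; origin at the centre of its underside, z up.
- button_blue (a joint): how far the stem of the blue button is pressed down, m: 0 up, 0.008 at its stop. It slides straight down on about 3 N of friction, without a return spring, and stays where it is left; it counts as down beyond 0.005 (5 mm). Its cap rides on the stem over a soft rubber cushion, 2 N per mm, that springs back when let go: while pressed, the cap is about 1.5 mm lower than the stem reading tells, and past the stop it gives 8 mm more.
- top_blue (a point): centre of the top of the blue round mushroom button cap (36 mm across, cap 12 mm thick with a slightly domed top; 80 mm above the bench when up, 72 mm when down and let go); the point moves with the button.
- station_blue: the weighted grey box, 58 x 58 x 52 mm, about 0.8 kg, standing loose on rubber feet, that carries the blue button in the middle of its top; origin at the centre of its underside, z up.
- button_green (a joint): how far the stem of the green button is pressed down, m: 0 up, 0.008 at its stop. It slides straight down on about 3 N of friction, without a return spring, and stays where it is left; it counts as down beyond 0.005 (5 mm). Its cap rides on the stem over a soft rubber cushion, 2 N per mm, that springs back when let go: while pressed, the cap is about 1.5 mm lower than the stem reading tells, and past the stop it gives 8 mm more.
- top_green (a point): centre of the top of the green round mushroom button cap (36 mm across, cap 12 mm thick with a slightly domed top; 80 mm above the bench when up, 72 mm when down and let go); the point moves with the button.
- station_green: the weighted grey box, 58 x 58 x 52 mm, about 0.8 kg, standing loose on rubber feet, that carries the green button in the middle of its top; origin at the centre of its underside, z up.
- button_red (a joint): how far the stem of the red button is pressed down, m: 0 up, 0.008 at its stop. It slides straight down on about 3 N of friction, without a return spring, and stays where it is left; it counts as down beyond 0.005 (5 mm). Its cap rides on the stem over a soft rubber cushion, 2 N per mm, that springs back when let go: while pressed, the cap is about 1.5 mm lower than the stem reading tells, and past the stop it gives 8 mm more.
- top_red (a point): centre of the top of the red round mushroom button cap (36 mm across, cap 12 mm thick with a slightly domed top; 80 mm above the bench when up, 72 mm when down and let go); the point moves with the button.
- station_red: the weighted grey box, 58 x 58 x 52 mm, about 0.8 kg, standing loose on rubber feet, that carries the red button in the middle of its top; origin at the centre of its underside, z up.
- small_vial: small sample vial with a dark blue cap, 18 x 18 x 48 mm; bystander, loose; origin at the centre of its underside, z up.
- white_bottle: white plastic bottle with white screw cap, 61 x 62 x 126 mm; bystander, loose; origin at the centre of its underside, z up.
- red_cap_bottle: white reagent bottle with a red cap, 57 x 57 x 107 mm (not a button); bystander, loose; origin at the centre of its underside, z up.
- green_dish: flat covered green petri dish, 57 mm across, at most 12 mm high; bystander, loose; origin at the centre of its underside, z up.
- white_cup_low: low white round cup, 60 mm across, 22 mm high; bystander, loose; origin at the centre of its underside, z up.
- black_bottle: tall black bottle, 72 x 72 x 177 mm; bystander, loose; origin at the centre of its underside, z up.
- tip_box: closed pipette tip box with a clear blue lid, 85 x 112 x 76 mm; bystander, loose; origin at the centre of its underside, z up.

How it is judged:
By the outcome, as a careful person would: the job done as asked, in the order asked, and still so for the second after the job is handed in, with the robot touching nothing.
It also fails if it takes over 43 s, if anything falls off the work surface, if the arm or the gripper's body presses on something with over 40 N, if the wrist force passes 120 N, or if a joint passes its speed limit or range.

## Robot

A 7-joint arm with a two-finger parallel gripper is mounted at the origin on the work surface; the furniture and walls round the work are solid. World frame = base frame: x ahead of the robot, y to its left, z up, the work surface at z = 0. Lengths are in m, angles in rad, forces in N, time in s.
With the tool pointing down it reaches from about 0.425 to 1.025 m from the base axis. Payload 9.4 kg.
Tool frame: the origin (TCP) lies on the front face of the gripper's body, between the roots of the fingers; the fingertips stand 84 mm ahead of it and the grasp point (between the pads) lies 65 mm ahead of it; z points along the fingers, y is the line along which they close (so a half turn about z gives the same grasp; the last joint's range is limited). The gripper opens to 93 mm and grips with 3 to 60 N. Pads are 15 mm wide; open, the fingers measure 128 mm over their backs; the gripper's body (75 mm by 188 mm) begins 65 mm behind the grasp point.
Start: joints at [1.074, 0.599, -0.003, 1.599, 0.002, 0.943, -0.08], TCP at [0.295, -0.662, 0.303] pointing down, gripper open.
Joint ranges: [-2.57, 2.57], [-0.35, 1.97], [-1.29, 1.29], [0.11, 2.56], [-1.05, 4.19], [0.11, 1.86], [-2.63, 2.63]. Speed limits (rad/s): [2.22, 2.22, 3.01, 3.01, 3.14, 3.14, 3.14].

## Interface

Orientations are given as a rotation vector (axis times angle).
In Python, from station import * gives the robot as it stands.
- The arm moves only by the tool step_arm, never from a script. Its argument "moves" is a list of rows, each a list of 3 entries, a list of its own where there are three numbers: the shift along the world's x, y, z in units of 40 mm (1.0 is 40 mm), then the turn, a rotation vector about the world's x, y, z in units of 8 degrees (1.0 is 8 degrees), then the opening, from -1 (shut) to 1 (fully open). A call has 1 to 12 rows; each row shifts and turns the commanded pose from where the row before left it; what a row does not reach is not made up. A row lasts 1/10 s, in which the tool goes at most 50 mm and 8.59 degrees, less where a joint would pass 70% of its speed; a pose out of reach is approached as far as the arm can. A call is refused whole if a number of a shift passes 1 or a number of a turn 1, either way. A call with a gripper value outside its range is refused whole. The fingers move at their own pace and stop on an object; "grip_force" is the grip in N (left out, the last holds). Time passes only in rows, so rows that do not move let the fingers close. It gives the time, the measured TCP pose, the force, the opening and the grip force at its end, in the units of the state.
- state(): the state, without advancing time (a new reading comes with each control period).
- get_image(name): name is "side" or "top"; returns a dict with "color" (400x640x3 uint8, red, green, blue), "fx", "fy", "cx", "cy" (pixels), "distortion" ([k1, k2, p1, p2, k3] as OpenCV has them; the pictures are not rectified), "xyz" and "orientation" of the camera in the world. Camera axes: x right, y down, z forward; pixel columns grow to the right and rows downward; lengths in m; the calibration is good to about 2 mm. A picture is of the moment at which its call begins. There is no depth.
- hand_in(): hands the job in; it is judged then, once.
The state is a dict: "t": time; "qpos": joint angles; "qvel": joint speeds; "tau": joint torques, N m; "ee_pos": TCP position; "tcp_rot": TCP orientation; "wrist_force": force on the tool from outside, world axes, zero at the start; "torque": the same for the moment, N m; "width": finger opening in m; "grasp_force": force on a finger pad.
Only numpy, scipy, OpenCV 4.12 (cv2) and the standard library are available. Lean on these libraries where they do the work, as an engineer would, in place of code of your own. Each camera call takes 0.05 s, during which the arm holds its last target. There are 200 camera calls.

## Working session

There is one attempt and no reset: what is moved stays moved. The work goes in short steps, Python scripts to look and compute and a tool call to move; the robot and the scene stay as the last step left them, time stands still between calls to the robot, and variables do not carry over. Pictures are saved under pics/ and viewed, at most 10 in all, crops included, and the job is handed in when it is done.

Besides the shell and the picture viewer there is one more tool, called after ">>>" as a command line: name --argument value ..., lists and objects as JSON in quotes. step_arm: Moves the arm, as the interface text tells. Its arguments: {"type":"object","properties":{"moves":{"type":"array","items":{"type":"array"}},"grip_force":{"type":"number"}},"required":["moves"]}

```bash
mkdir -p pics; ls; python3 - <<'E'
from station import *
import cv2
for n in("top","side"):
    im=get_image(n); cv2.imwrite(f"pics/{n}0.png",im["color"][:,:,::-1])
    print({k:v for k,v in im.items() if k!="color"})
s=state();print(s)
E
```

```text
pics
{'fx': 381.8688439284064, 'fy': 381.8688439284064, 'cx': 318.3349454000243, 'cy': 192.38692997530543, 'distortion': array([-0.01266959,  0.        ,  0.        ,  0.        ,  0.        ]), 'xyz': array([0.43077574, 0.01255442, 0.9294892 ]), 'orientation': array([-2.14653684,  2.18563507, -0.0918021 ])}
{'fx': 476.4972017887372, 'fy': 476.4972017887372, 'cx': 317.73337193857907, 'cy': 200.9463542628085, 'distortion': array([-0.0498814,  0.       ,  0.       ,  0.       ,  0.       ]), 'xyz': array([ 0.5157362 , -0.7698642 ,  0.79792136]), 'orientation': array([-2.31318772, -0.02678168,  0.01247402])}
{'t': 0.1, 'qpos': array([ 1.07426606,  0.60004693, -0.00255597,  1.60002403,  0.00181079,
        0.94286323, -0.07985144]), 'qvel': array([-0.00102337, -0.00091077,  0.00065431, -0.00292123, -0.0008648 ,
       -0.00083709,  0.00019651]), 'tau': array([ 4.96086999e-03, -7.66554737e+01,  1.50206521e+00, -2.52934599e+01,
       -5.22550754e-02,  1.36619512e-02,  9.07355752e-05]), 'ee_pos': array([ 0.29539544, -0.66176521,  0.30195398]), 'tcp_rot': array([-3.07137298e+00, -6.54405607e-01,  6.31915893e-04]), 'wrist_force': array([-0.70057323,  0.6327473 , -0.24633352]), 'torque': array([ 0.00611059, -0.01928332,  0.04702249]), 'grasp_force': 0.0, 'width': 0.09293578301487215}
```

View pics/top0.png

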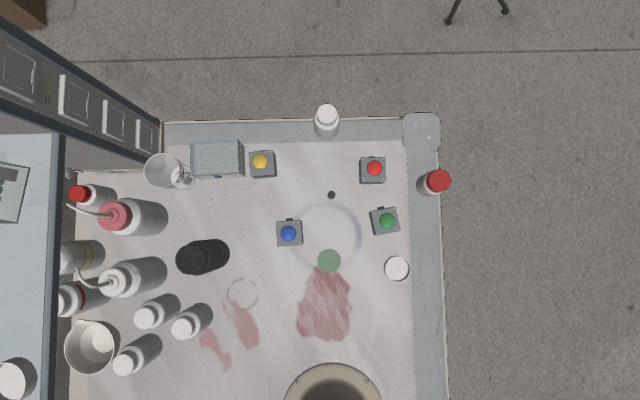

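View pics/side0.png

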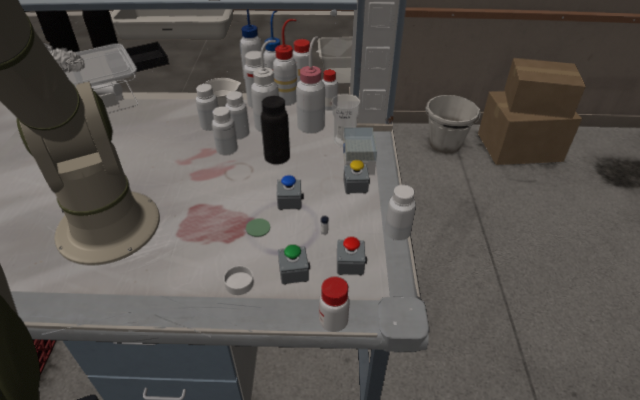

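Top view: yellow (260,162), blue (289,233), green (387,221), red (375,168). The tip box sits left of yellow, and the black bottle is at (200,258). Side view agrees: yellow (357,165), blue (289,181), green (293,251), red (352,243).

```bash
cat > h.py <<'E'
from station import *
import cv2, numpy as np
from scipy.spatial.transform import Rotation as R
seeds={"top":dict(y=(260,162),b=(289,233),g=(387,221),r=(375,168)),
       "side":dict(y=(357,165),b=(289,181),g=(293,251),r=(352,243))}
hue=dict(y=(18,32),b=(105,125),g=(50,80),r=(-6,6))
def ray(im,uv):
    K=np.array([[im["fx"],0,im["cx"]],[0,im["fy"],im["cy"]],[0,0,1]])
    p=cv2.undistortPoints(np.array([[uv]],float),K,im["distortion"])[0,0]
    d=R.from_rotvec(im["orientation"]).apply([p[0],p[1],1]); return im["xyz"],d/np.linalg.norm(d)
def onplane(im,uv,z):
    o,d=ray(im,uv); return o+d*(z-o[2])/d[2]
def blob(im,c,seed,r=14):
    h=cv2.cvtColor(im["color"],cv2.COLOR_RGB2HSV).astype(int)
    hh=(h[...,0]+90)%180-90 if c=="r" else h[...,0]
    m=(hh>=hue[c][0])&(hh<=hue[c][1])&(h[...,1]>130)&(h[...,2]>60)
    v,u=np.nonzero(m); k=(abs(u-seed[0])<r)&(abs(v-seed[1])<r)
    return (u[k].mean(),v[k].mean(),k.sum()) if k.any() else None
def tri(a,b):
    A=sum(np.eye(3)-np.outer(d,d) for o,d in(a,b)); B=sum((np.eye(3)-np.outer(d,d))@o for o,d in(a,b))
    return np.linalg.solve(A,B)
E
python3 - <<'E'
from h import *
np.set_printoptions(precision=4,suppress=True)
T,S=get_image("top"),get_image("side")
for c in "ybgr":
    a=blob(T,c,seeds["top"][c]);b=blob(S,c,seeds["side"][c])
    print(c,a,b,onplane(T,a[:2],.077),onplane(S,b[:2],.074),tri(ray(T,a[:2]),ray(S,b[:2])))
for n,uv,z in(("black top",(192,259),.177),("white bottle",(326,112),.126),("tipbox R",(243,145),.076),("tipboxR2",(241,178),.076),("redcap",(437,181),.107)):print(n,onplane(T,uv,z))
print(R.from_rotvec(state()["tcp_rot"]).as_matrix())
E
```

```text
y (np.float64(259.5064935064935), np.float64(160.93506493506493), np.int64(154)) (np.float64(356.3805309734513), np.float64(164.5132743362832), np.int64(113)) [0.5876 0.1541 0.077 ] [0.5886 0.153  0.074 ] [0.5886 0.1549 0.0725]
b (np.float64(287.6322580645161), np.float64(233.34193548387097), np.int64(155)) (np.float64(288.09090909090907), np.float64(180.29090909090908), np.int64(110)) [0.4233 0.0919 0.077 ] [0.4253 0.0892 0.074 ] [0.4241 0.0925 0.0711]Traceback (most recent call last):
  File "<stdin>", line 6, in <module>
TypeError: 'NoneType' object is not subscriptable
```

```bash
sed -i 's/g=(50,80)/g=(45,95)/; s/>130)/>110)/; s/r=(-6,6)/r=(-8,8)/' h.py
python3 - <<'E'
from h import *
np.set_printoptions(precision=4,suppress=True)
T,S=get_image("top"),get_image("side")
print(cv2.cvtColor(T["color"],cv2.COLOR_RGB2HSV)[221,387],cv2.cvtColor(S["color"],cv2.COLOR_RGB2HSV)[251,293])
for c in "gr":
    a=blob(T,c,seeds["top"][c]);b=blob(S,c,seeds["side"][c])
    if a and b:print(c,a,b,onplane(T,a[:2],.077),onplane(S,b[:2],.074),tri(ray(T,a[:2]),ray(S,b[:2])))
    else: print(c,a,b)
for n,uv,z in(("black top",(192,259),.177),("white bottle",(326,112),.126),("tipbox R",(243,145),.076),("tipboxR2",(241,178),.076),("redcap",(437,181),.107)):print(n,onplane(T,uv,z))
s=state();print(R.from_rotvec(s["tcp_rot"]).as_matrix(),s["t"])
E
```

```text
[ 65 109 150] [ 68 188 103]
g (np.float64(388.75), np.float64(223.38888888888889), np.int64(36)) (np.float64(292.0301204819277), np.float64(251.03614457831324), np.int64(166)) [ 0.4414 -0.1332  0.077 ] [ 0.4486 -0.1318  0.074 ] [ 0.4451 -0.1331  0.0751]
r (np.float64(374.11560693641616), np.float64(167.68208092485548), np.int64(173)) (np.float64(351.1546961325967), np.float64(243.1878453038674), np.int64(181)) [ 0.5671 -0.1046  0.077 ] [ 0.5684 -0.1077  0.074 ] [ 0.5683 -0.1054  0.0714]
black top [0.3774 0.2706 0.177 ]
white bottle [0.6828 0.0019 0.126 ]
tipbox R [0.6254 0.1919 0.076 ]
tipboxR2 [0.5496 0.1963 0.076 ]
redcap [ 0.5306 -0.2355  0.107 ]
[[ 0.9131  0.4077 -0.0004]
 [ 0.4077 -0.9131  0.0005]
 [-0.0001 -0.0006 -1.    ]] 0.3
```

Positions (m): yellow (0.589, 0.155), blue (0.424, 0.092), green (0.447, -0.132), red (0.568, -0.105). I'll travel high with the fingers shut.

>>> step_arm --moves '[[[0.3, 0.85, 0], [0, 0, 0.34], -1], [[0.3, 0.85, 0], [0, 0, 0.34], -1], [[0.3, 0.85, 0], [0, 0, 0.34], -1], [[0.3, 0.85, 0], [0, 0, 0.34], -1], [[0.3, 0.85, 0], [0, 0, 0.34], -1], [[0.3, 0.85, 0], [0, 0, 0.34], -1], [[0.3, 0.85, 0], [0, 0, 0.34], -1], [[0.3, 0.85, 0], [0, 0, 0.34], -1], [[0.3, 0.85, 0], [0, 0, 0.34], -1], [[0.3, 0.85, 0], [0, 0, 0.34], -1], [[0.3, 0.85, 0], [0, 0, 0.34], -1], [[0.3, 0.85, 0], [0, 0, 0.34], -1]]'

```text
t: 1.5
ee_pos: [0.4398, -0.2527, 0.3029]
tcp_rot: [2.763, 1.494, 0.0]
wrist_force: [0.2, 0.9, -0.3]
width: 0.0026
grasp_force: 0.0
```

>>> step_arm --moves '[[[0.3, 0.85, 0], [0, 0, 0.34], -1], [[0.3, 0.85, 0], [0, 0, 0.34], -1], [[0.3, 0.85, 0], [0, 0, 0.34], -1], [[0.3, 0.85, 0], [0, 0, 0.34], -1], [[0.3, 0.85, 0], [0, 0, 0.34], -1], [[0.3, 0.85, 0], [0, 0, 0.34], -1], [[0.3, 0.85, 0], [0, 0, 0.34], -1], [[0.3, 0.85, 0], [0, 0, 0.34], -1], [[0.3, 0.85, 0], [0, 0, 0.34], -1], [[0.3, 0.85, 0], [0, 0, 0.34], -1], [[0.3, 0.85, 0], [0, 0, 0.34], -1], [[0, 0, 0], [0, 0, 0], -1]]'

```text
t: 2.7
ee_pos: [0.5724, 0.1254, 0.3029]
tcp_rot: [-2.277, -2.162, -0.005]
wrist_force: [-1.3, 0.0, 0.2]
width: 0.0006
grasp_force: 0.0
```

>>> step_arm --moves '[[[0.4, 0.74, 0], [0, 0, 0], -1], [[0, 0, -0.6], [0, 0, 0], -1], [[0, 0, -0.6], [0, 0, 0], -1], [[0, 0, -0.6], [0, 0, 0], -1], [[0, 0, -0.5], [0, 0, 0], -1], [[0, 0, -0.3], [0, 0, 0], -1], [[0, 0, -0.2], [0, 0, 0], -1], [[0, 0, 0], [0, 0, 0], -1], [[0, 0, 0], [0, 0, 0], -1]]'

```text
t: 3.6
ee_pos: [0.5878, 0.1496, 0.1913]
tcp_rot: [2.286, 2.154, 0.001]
wrist_force: [0.6, 0.6, 1.0]
width: 0.0
grasp_force: 0.0
```

```bash
python3 - <<'E'
from h import *
S=get_image("side");T=get_image("top")
c=cv2.resize(S["color"][100:220,277:437],None,fx=3,fy=3,interpolation=cv2.INTER_CUBIC)
d=cv2.resize(T["color"][100:220,180:340],None,fx=3,fy=3,interpolation=cv2.INTER_CUBIC)
cv2.imwrite("pics/y1.png",np.vstack([c])[:,:,::-1]);print(state()["ee_pos"],state()["wrist_force"])
E
```

```text
[0.58789368 0.149638   0.19164121] [-0.49151968 -0.07803942  0.08140324]
```

View pics/y1.png

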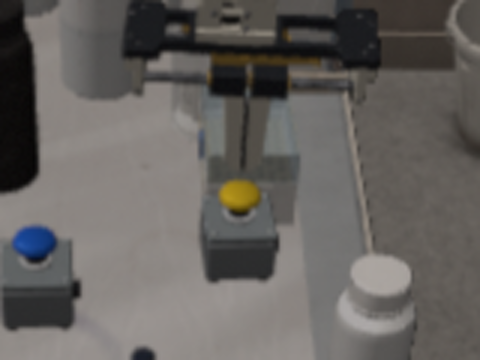

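Fingers hang over the yellow cap (tips at crop (243,167), cap at (240,195)), about 5 mm short in y. I'll correct that and press gently.

>>> step_arm --moves '[[[0.03, 0.12, -0.3], [0, 0, 0], -1], [[0, 0, -0.2], [0, 0, 0], -1], [[0, 0, -0.1], [0, 0, 0], -1], [[0, 0, -0.05], [0, 0, 0], -1], [[0, 0, -0.05], [0, 0, 0], -1], [[0, 0, -0.05], [0, 0, 0], -1], [[0, 0, -0.05], [0, 0, 0], -1], [[0, 0, 0], [0, 0, 0], -1], [[0, 0, 0], [0, 0, 0], -1]]'

```text
t: 4.6
ee_pos: [0.5887, 0.1543, 0.1588]
tcp_rot: [2.286, 2.155, 0.0]
wrist_force: [-2.1, 0.8, 1.8]
width: 0.0005
grasp_force: 1.1
```

>>> step_arm --moves '[[[0, 0, -0.04], [0, 0, 0], -1], [[0, 0, -0.04], [0, 0, 0], -1], [[0, 0, -0.03], [0, 0, 0], -1], [[0, 0, 0], [0, 0, 0], -1], [[0, 0, 0], [0, 0, 0], -1], [[0, 0, 0], [0, 0, 0], -1]]'

```text
t: 5.2
ee_pos: [0.5888, 0.1544, 0.1544]
tcp_rot: [2.286, 2.155, 0.0]
wrist_force: [-0.5, -0.8, 4.3]
width: 0.0004
grasp_force: 1.6
```

```bash
python3 - <<'E'
from h import *
f=[]
for i in range(6): get_image("top"); f.append(state()["wrist_force"])
print(np.mean(f,0),state()["ee_pos"])
E
```

```text
[-0.99465219  0.12247889  3.30997137] [0.58876396 0.15437801 0.15439222]
```

>>> step_arm --moves '[[[0, 0, -0.03], [0, 0, 0], -1], [[0, 0, -0.02], [0, 0, 0], -1], [[0, 0, 0], [0, 0, 0], -1], [[0, 0, 0], [0, 0, 0], -1]]'

```text
t: 5.9
ee_pos: [0.5888, 0.1544, 0.1525]
tcp_rot: [2.286, 2.155, 0.0]
wrist_force: [-1.8, -0.2, 7.2]
width: 0.0009
grasp_force: 3.4
```

```bash
python3 - <<'E'
from h import *
f=[]
for i in range(6): get_image("top"); f.append(state()["wrist_force"])
print(np.mean(f,0),state()["ee_pos"])
E
```

```text
[-1.37216273 -0.03332488  6.95892248] [0.58879692 0.15436869 0.15256649]
```

Force 7 N at 11.5 mm of cap travel matches the stop, so yellow is down. Lift and go to blue.

>>> step_arm --moves '[[[0, 0, 0.1], [0, 0, 0], -1], [[0, 0, 0.3], [0, 0, 0], -1], [[0, 0, 0.5], [0, 0, 0], -1], [[0, 0, 0.4], [0, 0, 0], -1], [[-0.69, -0.26, 0], [0, 0, 0], -1], [[-0.69, -0.26, 0], [0, 0, 0], -1], [[-0.69, -0.26, 0], [0, 0, 0], -1], [[-0.69, -0.26, 0], [0, 0, 0], -1], [[-0.69, -0.26, 0], [0, 0, 0], -1], [[-0.66, -0.25, 0], [0, 0, 0], -1], [[0, 0, 0], [0, 0, 0], -1], [[0, 0, 0], [0, 0, 0], -1]]'

```text
t: 7.4
ee_pos: [0.4247, 0.0924, 0.205]
tcp_rot: [2.286, 2.154, 0.002]
wrist_force: [0.6, -0.5, -0.6]
width: 0.0005
grasp_force: 0.0
```

```bash
python3 - <<'E'
from h import *
S=get_image("side")
c=cv2.resize(S["color"][100:220,237:397],None,fx=3,fy=3,interpolation=cv2.INTER_CUBIC)
cv2.imwrite("pics/b1.png",c[:,:,::-1]);print(state()["ee_pos"])
a=blob(S,"y",seeds["side"]["y"]);print(a,onplane(S,a[:2],.0665)) 
E
```

```text
[0.42534403 0.09278898 0.20484746]
(np.float64(356.23893805309734), np.float64(167.24778761061947), np.int64(113)) [0.58860981 0.15170842 0.0665    ]
```

View pics/b1.png

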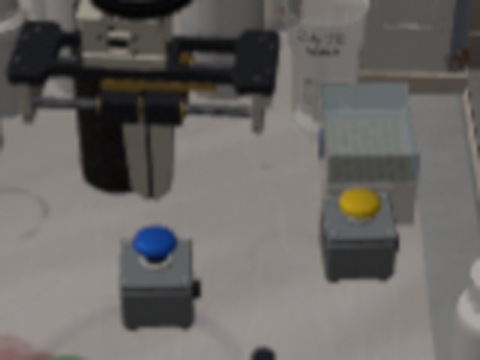

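Yellow sits visibly lower (cap row 164.5→167.2) and the fingers are above blue (tips at crop (150,190), cap at (155,240)). Press blue the same way.

>>> step_arm --moves '[[[0, 0, -0.4], [0, 0, 0], -1], [[0, 0, -0.3], [0, 0, 0], -1], [[0, 0, -0.15], [0, 0, 0], -1], [[0, 0, -0.07], [0, 0, 0], -1], [[0, 0, -0.05], [0, 0, 0], -1], [[0, 0, -0.05], [0, 0, 0], -1], [[0, 0, -0.05], [0, 0, 0], -1], [[0, 0, -0.05], [0, 0, 0], -1], [[0, 0, -0.05], [0, 0, 0], -1], [[0, 0, -0.05], [0, 0, 0], -1], [[0, 0, -0.05], [0, 0, 0], -1], [[0, 0, 0], [0, 0, 0], -1]]'

```text
t: 8.65
ee_pos: [0.4245, 0.0925, 0.1534]
tcp_rot: [2.286, 2.155, 0.001]
wrist_force: [1.2, -0.3, 4.1]
width: 0.0003
grasp_force: 2.4
```

>>> step_arm --moves '[[[0, 0, -0.02], [0, 0, 0], -1], [[0, 0, -0.02], [0, 0, 0], -1], [[0, 0, 0], [0, 0, 0], -1], [[0, 0, 0], [0, 0, 0], -1]]'

```text
t: 9.05
ee_pos: [0.4246, 0.0925, 0.1521]
tcp_rot: [2.286, 2.155, 0.001]
wrist_force: [0.4, 0.7, 7.0]
width: 0.0007
grasp_force: 3.6
```

```bash
python3 - <<'E'
from h import *
f=[]
for i in range(6): get_image("top"); f.append(state()["wrist_force"])
print(np.mean(f,0),state()["ee_pos"])
E
```

```text
[0.5689108  0.43757544 7.0366654 ] [0.42457119 0.09246204 0.15218847]
```

Blue is at its stop. On to green.

>>> step_arm --moves '[[[0, 0, 0.1], [0, 0, 0], -1], [[0, 0, 0.3], [0, 0, 0], -1], [[0, 0, 0.5], [0, 0, 0], -1], [[0, 0, 0.4], [0, 0, 0], -1], [[0.08, -0.8, 0], [0, 0, 0], -1], [[0.08, -0.8, 0], [0, 0, 0], -1], [[0.08, -0.8, 0], [0, 0, 0], -1], [[0.08, -0.8, 0], [0, 0, 0], -1], [[0.08, -0.8, 0], [0, 0, 0], -1], [[0.08, -0.8, 0], [0, 0, 0], -1], [[0.08, -0.8, 0], [0, 0, 0], -1], [[0, 0, 0], [0, 0, 0], -1]]'

```text
t: 10.55
ee_pos: [0.446, -0.1357, 0.2035]
tcp_rot: [-2.293, -2.148, 0.003]
wrist_force: [-0.2, 0.4, 0.4]
width: -0.0
grasp_force: 0.0
```

```bash
python3 - <<'E'
from h import *
S=get_image("side")
c=cv2.resize(S["color"][160:310,217:417],None,fx=3,fy=3,interpolation=cv2.INTER_CUBIC)
cv2.imwrite("pics/g1.png",c[:,:,::-1]);print(state()["ee_pos"])
for k in "bg":a=blob(S,k,seeds["side"][k]);print(k,a) 
E
```

```text
[ 0.44598997 -0.13359966  0.20359501]
b None
g (np.float64(292.07784431137725), np.float64(251.04191616766468), np.int64(167))
```

View pics/g1.png

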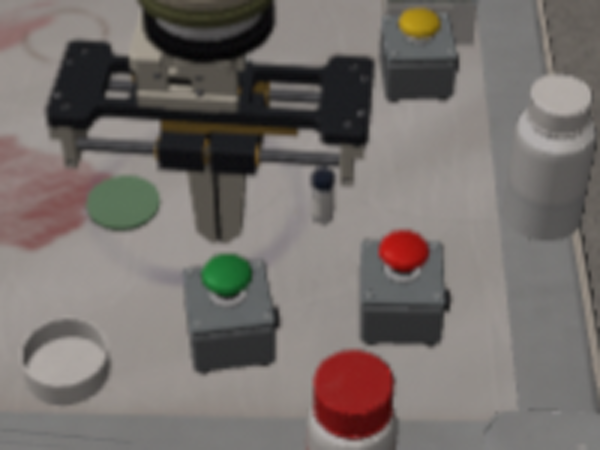

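Fingers are over green (tips at crop (218,240), cap at (227,273)), about 2–3 mm short in x; red is well clear at (404,250). Press.

>>> step_arm --moves '[[[0.06, 0.04, -0.4], [0, 0, 0], -1], [[0, 0, -0.3], [0, 0, 0], -1], [[0, 0, -0.15], [0, 0, 0], -1], [[0, 0, -0.05], [0, 0, 0], -1], [[0, 0, -0.05], [0, 0, 0], -1], [[0, 0, -0.05], [0, 0, 0], -1], [[0, 0, -0.05], [0, 0, 0], -1], [[0, 0, -0.05], [0, 0, 0], -1], [[0, 0, -0.05], [0, 0, 0], -1], [[0, 0, -0.05], [0, 0, 0], -1], [[0, 0, -0.05], [0, 0, 0], -1], [[0, 0, 0], [0, 0, 0], -1]]'

```text
t: 11.8
ee_pos: [0.4492, -0.1299, 0.1538]
tcp_rot: [2.286, 2.155, 0.0]
wrist_force: [-0.0, 1.8, 3.9]
width: 0.0005
grasp_force: 2.1
```

>>> step_arm --moves '[[[0, 0, -0.02], [0, 0, 0], -1], [[0, 0, -0.02], [0, 0, 0], -1], [[0, 0, 0], [0, 0, 0], -1], [[0, 0, 0], [0, 0, 0], -1]]'

```text
t: 12.2
ee_pos: [0.4492, -0.13, 0.1525]
tcp_rot: [2.286, 2.155, 0.0]
wrist_force: [-1.2, 2.2, 7.0]
width: 0.0002
grasp_force: 3.3
```

```bash
python3 - <<'E'
from h import *
f=[]
for i in range(6): get_image("top"); f.append(state()["wrist_force"])
print(np.mean(f,0),state()["ee_pos"])
E
```

```text
[-0.33648346  1.95624652  6.61069983] [ 0.44921783 -0.12997008  0.15253133]
```

Green is at its stop too. Lift clear and back away towards the start side, then check.

>>> step_arm --moves '[[[0, 0, 0.1], [0, 0, 0], -1], [[0, 0, 0.3], [0, 0, 0], -1], [[0, 0, 0.6], [0, 0, 0], -1], [[0, 0, 0.8], [0, 0, 0], -1], [[0, 0, 0.8], [0, 0, 0], -1], [[0, 0, 0.8], [0, 0, 0], -1], [[0, -0.8, 0.3], [0, 0, 0], -1], [[0, -0.8, 0], [0, 0, 0], -1], [[0, -0.8, 0], [0, 0, 0], -1], [[0, -0.8, 0], [0, 0, 0], -1], [[0, -0.8, 0], [0, 0, 0], -1], [[0, 0, 0], [0, 0, 0], -1]]'

```text
t: 13.7
ee_pos: [0.4479, -0.2946, 0.2998]
tcp_rot: [2.293, 2.148, -0.002]
wrist_force: [-0.4, 0.4, -0.4]
width: 0.0006
grasp_force: 0.0
```

>>> step_arm --moves '[[[0, -0.8, 0], [0, 0, 0], -1], [[0, -0.8, 0], [0, 0, 0], -1], [[0, -0.8, 0], [0, 0, 0], -1], [[0, -0.8, 0], [0, 0, 0], -1], [[0, -0.8, 0], [0, 0, 0], -1], [[0, -0.8, 0], [0, 0, 0], -1], [[0, 0, 0], [0, 0, 0], -1], [[0, 0, 0], [0, 0, 0], -1]]'

```text
t: 14.5
ee_pos: [0.4487, -0.4819, 0.2997]
tcp_rot: [-2.286, -2.153, -0.0]
wrist_force: [0.0, 0.6, -0.7]
width: 0.0001
grasp_force: 0.0
```

```bash
python3 - <<'E'
from h import *
np.set_printoptions(precision=4,suppress=True)
T,S=get_image("top"),get_image("side")
for c in "ybgr":
    a=blob(T,c,seeds["top"][c]);b=blob(S,c,seeds["side"][c])
    print(c,a,b, tri(ray(T,a[:2]),ray(S,b[:2])) if a and b else "")
cv2.imwrite("pics/end.png",T["color"][:,:,::-1]);print(state()["ee_pos"],state()["t"])
E
```

```text
y (np.float64(260.2875), np.float64(161.63125), np.int64(160)) (np.float64(356.25), np.float64(167.20535714285714), np.int64(112)) [0.5886 0.1544 0.0644]
b (np.float64(288.05389221556885), np.float64(233.17365269461078), np.int64(167)) None 
g (np.float64(388.0487804878049), np.float64(223.3170731707317), np.int64(41)) (np.float64(298.0), np.float64(255.0), np.int64(24)) [ 0.4511 -0.1332  0.0629]
r (np.float64(374.12068965517244), np.float64(167.72413793103448), np.int64(174)) (np.float64(351.1546961325967), np.float64(243.1878453038674), np.int64(181)) [ 0.5683 -0.1054  0.0714]
[ 0.4493 -0.4806  0.3002] 14.6
```

View pics/end.png

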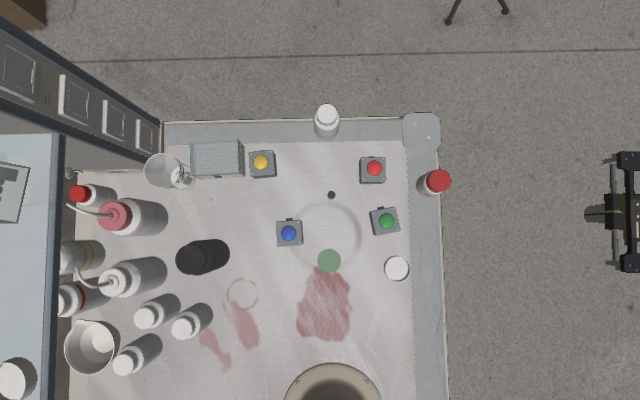

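Nothing has been moved: the boxes at (260,162), (289,233), (387,221) and (374,168) and the bottles are where they were. Yellow's cap measures 8 mm lower and red is unchanged. The arm hides blue and part of green in the side view, but both were pressed to 7 N at the same depth as yellow.

```bash
python3 -c "
from station import *
print(hand_in())"
```

```text
the job is handed in; nothing more can be done
None
```

I tapped yellow, blue and green down to their stops in that order at about 7 N each, never touched red, nothing else visibly moved, and handed the job in at about 14.6 s; yellow's drop shows in the final images, blue's and green's rest on press force and depth.

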